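Park the check weight in the sprung cradle with the lifter

ROBOT

A 7-joint arm with a two-finger parallel gripper is mounted at the origin on a cart in front of the work surface, level with it; the furniture and walls round the work are solid. World frame = base frame: x ahead of the robot, y to its left, z up, the work surface at z = 0. Lengths are in m, angles in rad, forces in N, time in s.
With the tool pointing down it reaches from about 0.425 to 0.925 m from the base axis. Payload 6.8 kg.
Tool frame: the origin (TCP) lies between the finger pads; the fingertips stand 22 mm ahead of it and the grasp point (between the pads) lies 3 mm ahead of it; z points along the fingers, y is the line along which they close (so a half turn about z gives the same grasp; the last joint's range is limited). The gripper opens to 85 mm and grips with 20 to 120 N. Pads are 22 mm wide; open, the fingers measure 114 mm over their backs; the gripper's body (76 mm by 85 mm) begins 54 mm behind the grasp point. The pads swing forward as they close: fully open they stand 13 mm farther back than shut.
Start: joints at [1.217, 0.477, 0.022, 1.555, -0.011, 1.109, -0.083], TCP at [0.164, -0.655, 0.253] pointing down, gripper open.
Joint ranges: [-2.96, 2.96], [-0.34, 2.1], [-1.41, 1.46], [0.24, 2.44], [-1.37, 4.51], [0.17, 1.92], [-2.96, 2.96]. Speed limits (rad/s): [2.39, 2.39, 3.14, 3.14, 3.14, 3.14, 3.14].

INTERFACE

Orientations are given as a unit quaternion [w, x, y, z].
In Python, from bench import bot gives the robot as it stands.
- The arm moves only by the tool step_arm, never from a script. Its argument "rows" is text: rows parted by semicolons, each of 7 numbers parted by spaces: the shift along the tool's x, y, z as a fraction of full scale, then the turn, a rotation vector about the tool's x, y, z as a fraction of full scale, then the opening, from 0 (shut) to 1 (fully open). A call has exactly 5 rows; each row is the pose to reach, as a shift and turn from the pose commanded when the call began, along the tool's axes at that moment, turning the shorter way round; what a row does not reach only later rows make up. Full scale, the value 1, is 0.2 m for a shift and pi rad for a turn. A row lasts 1/10 s, in which the tool goes at most 50 mm and 8.59 degrees, less where a joint would pass 70% of its speed; a pose out of reach is approached as far as the arm can. A call with a number of a shift or a turn outside -1 to 1 is refused whole. A call with a gripper value outside its range is refused whole. The fingers move at their own pace and stop on an object; "grip_force" is the grip in N (left out, the last holds). Time passes only in rows, so rows that repeat a pose let the fingers close, or fill a call up. It gives the time, the measured TCP pose, the force, the opening and the grip force at its end, in the units of the state.
- bot.get_state(): the state, without advancing time (a new reading comes with each control period).
- bot.snapshot(name): name is "scene" or "top"; returns the picture (384x512x3 uint8, blue, green, red); there is no depth.
- bot.camera_params(name): a dict with "K" (3x3 intrinsics, pixels), "cam_to_world" (4x4, takes a point from camera to world coordinates). Camera axes: x right, y up, looking along -z (the intrinsics and any distortion apply to the point x, -y, -z); pixel columns grow to the right and rows downward; lengths in m; the calibration is good to about 2 mm. A picture is of the moment at which its call begins. camera_params takes no time and is no camera call.
- bot.hand_in(): hands the job in; it is judged then, once.
The state is a dict: "time_s": time; "qpos": joint angles; "dq": joint speeds; "joint_torque": joint torques, N m; "position": TCP position; "tool_rot": TCP orientation; "ft_force": force on the tool from outside, world axes, zero at the start; "torque": the same for the moment, N m; "finger_gap": finger opening in m; "finger_force": force on a finger pad.
Only numpy, scipy, OpenCV 4.12 (cv2) and the standard library are available. Lean on these libraries where they do the work, as an engineer would, in place of code of your own. Each camera call takes 0.05 s, during which the arm holds its last target. There are 200 camera calls.

TASK

The small check weight stands on the blade of the weight lifter. Carry it on the lifter to the cradle on the grey station, push it gently in over the front lip until you feel the sprung pad, and set it down in the pocket between lip and pad; then draw the lifter out and stand it back on the table. Keep the lifter level and the weight upright the whole way, never touch the weight with the gripper or push it hard, and leave the other things where they are.

Things in the scene. Friction and masses are not known exactly. Their poses are not given: they have to be found in the camera images.
- lifter_grip (a point): Grip point of the weight lifter, a rigid steel tool (0.28 kg) standing flat on the table: on its upright dark grip bar, 38 mm above the underside. x runs along the blade to its tip, z up. Bar 34 mm along x, 14 mm across y (grip across y), from 4 to 71 mm above the underside. Grip it low and firmly, here: in a high or weak grip the lifter pitches when it is pushed or loaded.
- lifter: The whole lifter; origin on its underside, 38 mm below lifter_grip, same axes. Foot plate 52 mm wide from x = -50 to +30 mm, 4 mm thick, with a 16 mm tall ballast block at its back. From the foot the flat blade runs on to its tip at x = +80 mm, 10 mm wide and 4 mm thick.
- lifter_seat (a point): Point on the blade's top (4 mm above the lifter's underside, 69.5 mm ahead of lifter_grip) where the weight's centre stands when it touches the heel. The heel is an upstand on the blade behind the weight, 10 mm wide, 26 mm high, 5 mm thick, its front face 55 mm ahead of the grip. lifter axes.
- check_weight: The small check weight: pale, cylindrical with a knob, 29 mm in diameter, 46 mm high, 0.2 kg. Origin at the centre of its underside, z up. At the start it stands loose on the lifter's blade, centre 70 to 74 mm ahead of the grip, held there by friction only; when pushed back it meets the heel.
- station: Fixed grey station: base plate 150 x 100 mm with a low rail along x, 15 mm high in all. Origin on the table, z up; x is the loading direction (the open front looks to -x). On the rail an aluminium cradle is clamped; its place along x is NOT measured: the pocket's centre lies anywhere from x = -25 to +25 mm, at y = 0. All of the cradle is below 86 mm.
- cradle_mid (a point): Middle of the range of the pocket's centre, at floor height, 45 mm above the table; station axes. Floor: the tops of two ribs, with a slot between them 15 mm wide and 18 mm deep, open to the front, for the blade to sink into. Front lip 5 mm high, 6 mm thick, on both sides of the slot, outer face 23.5 and inner face 17.5 mm before the pocket's centre. Side cheeks 52 mm apart, 12 mm high.
- pad_mid (a point): Middle of the range (+-25 mm in x, like the pocket) of the face of the smooth, slippery white pad that ends the pocket: 15 mm behind the pocket's centre, 34 mm wide, from 14 to 36 mm above the floor. It gives along x by 3 N per mm for 8 mm, then stops hard. A weight just touching it is about 3.5 mm clear of the lip. Feel for it with the weight.
- weight_500: A bystander: the larger weight of the same shape, 39 mm in diameter, 62 mm high; origin at the centre of its underside.
- sample_jar: A bystander: dark jar with a black lid, 66 mm in diameter, 104 mm high; origin at the centre of its underside.
Mind the look-alikes: they are no part of the job. What is shaped like the check_weight but blue is not meant.

How it is judged:
On the way, in this order (a step that is already met when the one before it is completed fails the run):
1. the weight is carried on the lifter, clear of the table (height (world z) of lifter above 0.03 m and height (world z) of check_weight above 0.034 m and contact force between check_weight and lifter above 0.5 N), for 0.3 s.
2. the weight stands down in the cradle's pocket, off the lifter (z of check_weight in the frame of station between 0.043 and 0.0475 m and y of check_weight in the frame of station between -0.01 and 0.01 m and x of check_weight in the frame of station between -0.033 and 0.033 m and angle between check_weight's own z axis and vertical below 0.06 rad and contact force between check_weight and lifter below 0.2 N), for 0.3 s.
At the end, for the whole second after the job is handed in: The check weight stands upright (within 0.06 rad) on the floor of the cradle's pocket (underside 43 to 47.5 mm above the table, within 10 mm of the slot's centre line), at rest and clear of the lifter; the lifter stands upright on the table, released, at rest and clear of the station (all of step 2 and linear speed of each of check_weight, lifter below 0.02 m/s and height (world z) of lifter between -0.004 and 0.006 m and angle between lifter's own z axis and vertical below 0.06 rad and contact force between lifter and station below 0.2 N and contact force between lifter and the fingers below 0.2 N); the robot touches nothing.
It fails at once if the gripper touches the weight (contact force between check_weight and the fingers above 0.3 N or contact force between check_weight and the arm above 0.3 N).
It fails at once if the weight tips by more than 0.12 rad (angle between check_weight's own z axis and vertical above 0.12 rad).
It fails at once if the lifter is tilted by more than 0.15 rad (angle between lifter's own z axis and vertical above 0.15 rad).
It fails at once if the lifter pushes the weight with more than 12 N (contact force between check_weight and lifter above 12 N).
It fails at once if the larger weight or the jar is moved by more than 20 mm (distance of any of weight_500, sample_jar from where it was at the start of the episode above 0.02 m).
It also fails if it takes over 64 s, if anything falls off the work surface, if the arm or the gripper's body presses on something with over 40 N, if the wrist force passes 120 N, or if a joint passes its speed limit or range.

## Working session

There is one attempt and no reset: what is moved stays moved. The work goes in short steps, Python scripts to look and compute and a tool call to move; the robot and the scene stay as the last step left them, time stands still between calls to the robot, and variables do not carry over. Pictures are saved under pics/ and viewed, at most 13 in all, crops included, and the job is handed in when it is done.

Besides the shell and the picture viewer there is one more tool, called after ">>>" as a command line: name --argument value ..., lists and objects as JSON in quotes. step_arm: Moves the arm, as the interface text tells. Shift numbers are shares of 0.2 m and turn numbers shares of pi rad, none past 1 either way. Its arguments: {"type":"object","properties":{"rows":{"type":"string"},"grip_force":{"type":"number"}},"required":["rows"]}

```bash
mkdir -p pics; python3 - <<'E'
from bench import bot
import cv2,numpy as np
s=bot.get_state();print({k:np.round(v,3) for k,v in s.items()})
for n in("scene","top"):
    im=bot.snapshot(n);cv2.imwrite(f"pics/{n}0.png",im);cv2.imwrite(f"pics/{n}0v.png",cv2.resize(im,(800,600),interpolation=cv2.INTER_CUBIC));p=bot.camera_params(n);print(n,p)
E
```

```text
{'time_s': np.float64(0.0), 'qpos': array([ 1.217,  0.478,  0.022,  1.556, -0.011,  1.109, -0.083]), 'dq': array([ 0.002, -0.   , -0.002, -0.001,  0.   , -0.   ,  0.001]), 'joint_torque': array([ 1.0000e-03, -5.9644e+01,  1.6080e+00, -2.8119e+01,  1.2000e-02,
        9.0000e-03, -0.0000e+00]), 'position': array([ 0.164, -0.654,  0.252]), 'tool_rot': array([-0.001,  0.992,  0.123, -0.   ]), 'ft_force': array([ 0.493,  0.393, -0.081]), 'torque': array([-0.003,  0.043,  0.064]), 'finger_force': np.float64(0.0), 'finger_gap': np.float64(0.086)}
scene {'K': array([[384.22268683,   0.        , 259.73881411],
       [  0.        , 384.22268683, 191.23999675],
       [  0.        ,   0.        ,   1.        ]]), 'cam_to_world': array([[-0.41982004,  0.37306565, -0.82738936, -0.19785378],
       [-0.90734076, -0.15041904,  0.39256446,  0.37635205],
       [ 0.02199721,  0.91553052,  0.4016466 ,  0.41619246],
       [ 0.        ,  0.        ,  0.        ,  1.        ]])}
top {'K': array([[363.16751069,   0.        , 265.20542388],
       [  0.        , 363.16751069, 189.86171743],
       [  0.        ,   0.        ,   1.        ]]), 'cam_to_world': array([[ 0.02285634,  0.99799581, -0.05900814,  0.47714993],
       [-0.99958202,  0.02385804,  0.01632718,  0.0480489 ],
       [ 0.01770227,  0.05861029,  0.99812397,  1.00248603],
       [ 0.        ,  0.        ,  0.        ,  1.        ]])}
```

View pics/scene0v.png

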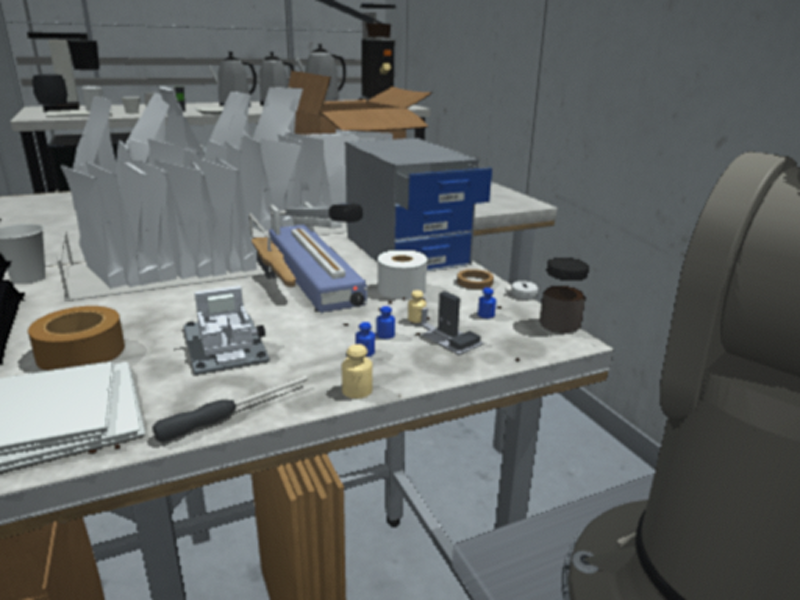

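View pics/top0v.png

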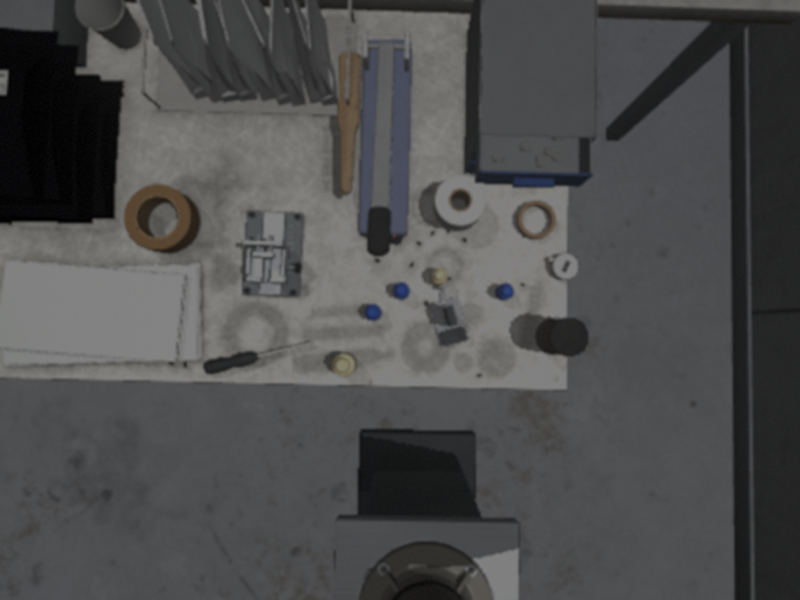

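The scene view shows the cradle at about (228,325), with its upright pad plate on the far (+x) side. The lifter is at (450,320), with the check weight at its tip at (417,307). In the top view the lifter spans (452,336) to (440,276) and the station is at (270,253). Next I'll look at magnified crops.

```bash
python3 - <<'E'
import cv2,numpy as np
t=cv2.imread("pics/top0.png");s=cv2.imread("pics/scene0.png")
def c(im,x,y,w,h,k=1):return cv2.resize(np.clip(im[y:y+h,x:x+w].astype(float)*k,0,255).astype(np.uint8),(400,300),interpolation=cv2.INTER_CUBIC)
o=np.vstack([np.hstack([c(t,140,125,80,60*1,1.6),c(t,250,165,80,60,1.6)]),np.hstack([c(s,105,175,80,60),c(s,245,175,80,60)])])
cv2.imwrite("pics/crops.png",o)
E
```

```text
(no output)
```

View pics/crops.png

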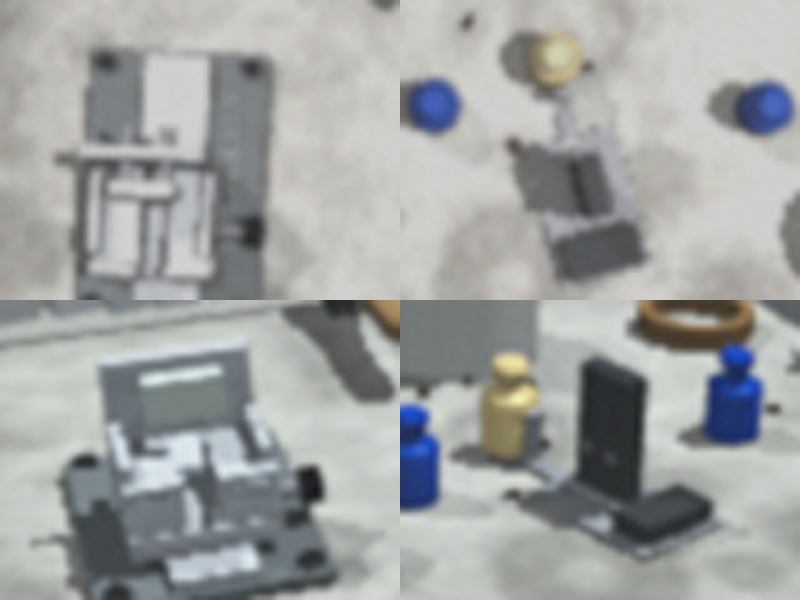

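```bash
cat >h.py <<'E'
import cv2,numpy as np
from bench import bot
def ray(n,u,v,z):
    p=bot.camera_params(n);T=p["cam_to_world"];d=np.linalg.inv(p["K"])@[u,v,1];d=T[:3,:3]@(d*[1,-1,-1]);o=T[:3,3]
    return o+d*(z-o[2])/d[2]
def proj(n,P):
    p=bot.camera_params(n);T=p["cam_to_world"];q=(T[:3,:3].T@(np.array(P)-T[:3,3]))*[1,-1,-1];q=p["K"]@q;return q[:2]/q[2]
E
python3 - <<'E'
from h import *
t=cv2.imread("pics/top0.png");s=cv2.imread("pics/scene0.png")
def blobs(m,off=(0,0),mn=12):
    n,l,st,c=cv2.connectedComponentsWithStats(m.astype(np.uint8))
    for i in range(1,n):
        if st[i,4]>=mn:
            pts=np.argwhere(l==i)[:,::-1].astype(np.float32);r=cv2.minAreaRect(pts)
            print(st[i],np.round(c[i]+off,2),"rect",np.round(r[0]+np.array(off),2),np.round(r[1],1),round(r[2],1))
hs=cv2.cvtColor(t,cv2.COLOR_BGR2HSV);print("yellow top");blobs(((hs[...,0]>15)&(hs[...,0]<32)&(hs[...,1]>90)&(hs[...,2]>70))[165:250,180:330],(180,165))
hs=cv2.cvtColor(s,cv2.COLOR_BGR2HSV);print("yellow scene");blobs(((hs[...,0]>15)&(hs[...,0]<32)&(hs[...,1]>70)&(hs[...,2]>70))[170:260,200:300],(200,170))
g=t.max(2)[165:225,250:330];print(g[22:58,18:54])
for th in (38,46,52):print("dark",th);blobs(g[22:58,18:54]<th,(268,187),8)
print("scene yellow weight, station corners at z .01");
for c in((158,134.8),(194.4,136),(155,189.4),(192,190)):print(ray("top",*c,.01)[:2].round(4))
g=t.max(2)[130:195,150:205];print(g[::1,::1][26:60,3:44])
E
```

```text
yellow top
yellow scene
[93  3  7 11 53] [296.32 177.55] rect [296. 178.] [10.  6.] 90.0
[ 62  16  10  20 137] [265.86 196.04] rect [266.5 195.5] [19.  9.] 90.0
[ 19  51  19  33 511] [228.22 238.35] rect [228. 237.] [32. 18.] 90.0
[[130 130 130 ... 123 123 122]
 [130 130 130 ... 122 122 121]
 [130 130 130 ... 122 123 122]
 ...
 [120 124 125 ... 119 118 122]
 [120 123 124 ... 122 122 125]
 [119 123 122 ... 126 127 127]]
dark 38
dark 46
[16 11  4 10 18] [285.44 202.33] rect [285.43 202.52] [9.5 1.6] 74.1
dark 52
[15 10  6 11 35] [285.57 202.14] rect [285.53 202.12] [10.7  2.9] 76.0
[23 23  5  5 13] [293.15 212.08] rect [293. 212.] [4. 4.] 90.0
scene yellow weight, station corners at z .01
[0.6803 0.3298]
[0.6796 0.2301]
[0.5299 0.332 ]
[0.5307 0.2315]
[[ 73  75  83 ...  83  77  87]
 [ 75  72  72 ...  82  79  90]
 [ 96  81  72 ...  82  78  90]
 ...
 [126 111  79 ...  73  86  99]
 [126 114  93 ...  76  92 102]
 [123 118 111 ...  85 100 107]]
```

Station corners from the top view give its centre at about (0.605, 0.281), with a yaw near -0.4°. Next is a closer crop of the lifter, with its grid and the cradle slot.

```bash
python3 - <<'E'
from h import *
t=cv2.imread("pics/top0.png")
def c(x,y,w,h):
    k=400//w;a=t[y:y+h,x:x+w].astype(float)*1.8;a=cv2.resize(np.clip(a,0,255).astype(np.uint8),(400,h*k),interpolation=cv2.INTER_CUBIC)
    for i in range(0,w,5):cv2.putText(a,str(x+i),(int(i*k),10),0,.35,(0,0,255));cv2.line(a,(int((i+.5)*k),12),(int((i+.5)*k),18),(0,0,255))
    for i in range(0,h,5):cv2.putText(a,str(y+i),(0,int((i+.5)*k)+4),0,.35,(0,0,255))
    return a
o=np.hstack([c(265,168,40,56),c(150,140,40,56)]);cv2.imwrite("pics/crops2.png",o)
hs=cv2.cvtColor(t,cv2.COLOR_BGR2HSV)
m=((hs[...,0]>15)&(hs[...,0]<35)&(hs[...,1]>60)&(hs[...,2]>60)).astype(np.uint8)[165:250,200:300]
n,l,st,ce=cv2.connectedComponentsWithStats(m)
for i in range(1,n):
    if st[i,4]>15:print(st[i]+[200,165,0,0,0],ce[i]+[200,165])
print(ray("top",281.8,177,.03),ray("scene",265.9,196,.025))
E
```

```text
[277 173   9   9  28] [280.21428571 178.42857143]
[213 228  11  12  47] [217.21276596 233.61702128]
[ 0.57036588 -0.01171005  0.03      ] [ 0.5757746  -0.00783875  0.025     ]
```

View pics/crops2.png

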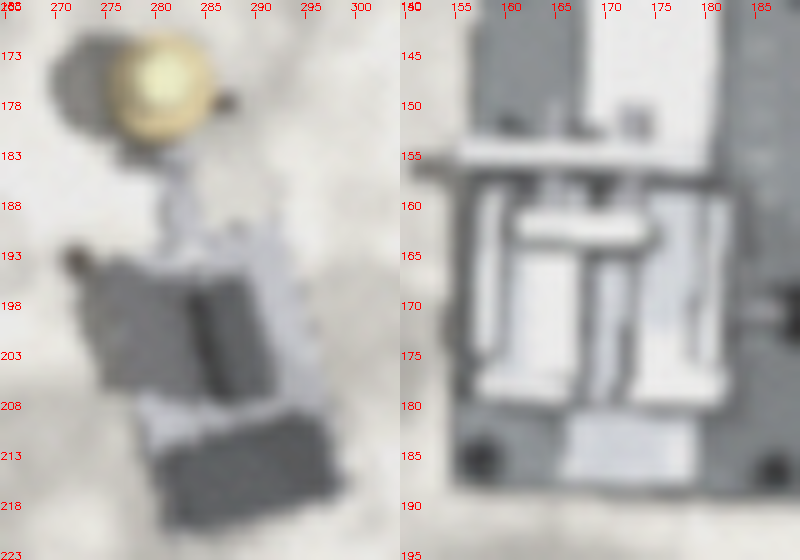

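```bash
python3 - <<'E'
from h import *
R=lambda u,v,z,o=(265,168):ray("top",u/10+o[0]-.5,v/10+o[1]-.5,z)[:2]
f=lambda a:np.round(a*1000,1)
bar=[R(208,280,.071),R(247,272,.071),R(275,392,.071),R(233,400,.071)]
bc=np.mean(bar,0);w=R(160,88,.03);k=R(160,80,.046)
blk=[R(158,462,.018),R(320,415,.018),R(343,480,.018),R(165,530,.018)];b=np.mean(blk,0)
print("bar",f(bc),[f(np.linalg.norm(bar[i]-bar[(i+1)%4])) for i in range(4)])
print("w",f(w),f(k),"blk",f(b),[f(x) for x in blk])
an=lambda d:np.degrees(np.arctan2(d[1],d[0]))
print("yaw",an(w-b),an(w-bc),an(bar[0]-bar[3]),an(bar[1]-bar[2]),an(blk[0]-blk[1])-90,an(blk[3]-blk[2])-90,np.linalg.norm(w-bc),np.linalg.norm(w-b))
o=(150,140)
print("pad face",f(R(115,245,.081,o)),f(R(255,245,.081,o)),"lip outer",f(R(78,403,.050,o)),f(R(327,403,.05,o)))
print("scene bar top corners", [f(ray("scene",*(np.array(p)/5+[245,175]-.1),.071)[:2]) for p in((188,57),(247,78))])
print("scene weight knob", f(ray("scene",110/5+245,60/5+175,.043)[:2]),"lip scene")
E
```

```text
bar [504.8 -27.9] [np.float64(10.3), np.float64(31.6), np.float64(11.0), np.float64(31.4)]
w [572.2  -8.2] [572.7  -7.2] blk [469.6 -34.5] [array([471.7, -10.4]), array([485.4, -54.1]), array([468. , -60.6]), array([453.4, -12.7])]
yaw 14.372121493551884 16.275895142506762 12.905277383150985 14.24025181028621 17.42514018033529 16.903547578893708 0.0702192880541135 0.10586980634166827
pad face [591.1 299.1] [592.  263.7] lip outer [553.1 315.5] [554.7 250.6]
scene bar top corners [array([519.3, -21.9]), array([487.8, -35.3])]
scene weight knob [588.  -16.2] lip scene
```

Bar centre is about (0.505, -0.028), with yaw about 15.3° (the tool is already at 14.1°). The pocket centre is about (0.577, 0.282). I'll approach high first.

>>> step_arm --rows "0.12 -0.13 0 0 0 0 1;0.24 -0.26 0 0 0 0 1;0.36 -0.39 0 0 0 0 1;0.48 -0.52 0 0 0 0 1;0.6 -0.65 0 0 0 0 1"

```text
time_s: 0.6
position: [0.2494, -0.4979, 0.2529]
tool_rot: [-0.0, 0.992, 0.123, -0.0]
ft_force: [-0.4, -0.2, -0.9]
finger_gap: 0.0853
finger_force: 0.0
```

>>> step_arm --rows "0.12 -0.13 0 0 0 0 1;0.24 -0.26 0 0 0 0 1;0.36 -0.39 0 0 0 0 1;0.48 -0.52 0 0 0 0 1;0.6 -0.65 0 0 0 0 1"

```text
time_s: 1.1
position: [0.3341, -0.3427, 0.2531]
tool_rot: [-0.0, 0.992, 0.123, -0.0]
ft_force: [0.3, -0.3, 1.2]
finger_gap: 0.0852
finger_force: 0.0
```

>>> step_arm --rows "0.12 -0.13 0 0 0 0 1;0.24 -0.26 0 0 0 0 1;0.36 -0.39 0 0 0 0 1;0.48 -0.52 0 0 0 0 1;0.6 -0.65 0 0 0 0 1"

```text
time_s: 1.6
position: [0.4187, -0.1875, 0.2532]
tool_rot: [-0.0, 0.992, 0.122, -0.0]
ft_force: [-0.2, 0.1, 0.1]
finger_gap: 0.0856
finger_force: 0.0
```

>>> step_arm --rows "0.12 -0.13 0.1 0 0 -0.007 1;0.24 -0.26 0.2 0 0 -0.007 1;0.37 -0.4 0.3 0 0 -0.007 1;0.5 -0.54 0.4 0 0 -0.007 1;0.613 -0.668 0.5 0 0 -0.007 1"

```text
time_s: 2.1
position: [0.5056, -0.0277, 0.1524]
tool_rot: [-0.0, 0.991, 0.134, 0.0]
ft_force: [0.0, 0.6, -0.6]
finger_gap: 0.085
finger_force: 0.0
```

```bash
python3 - <<'E'
from h import *
s=bot.get_state();print(s["position"],s["tool_rot"])
im=bot.snapshot("scene")[120:300,190:430];cv2.imwrite("pics/s1.png",cv2.resize(im,(800,600),interpolation=cv2.INTER_CUBIC))
E
```

```text
[ 0.5055763  -0.02774569  0.15239148] [-1.54046273e-04  9.91028285e-01  1.33652180e-01  9.86803947e-05]
```

View pics/s1.png

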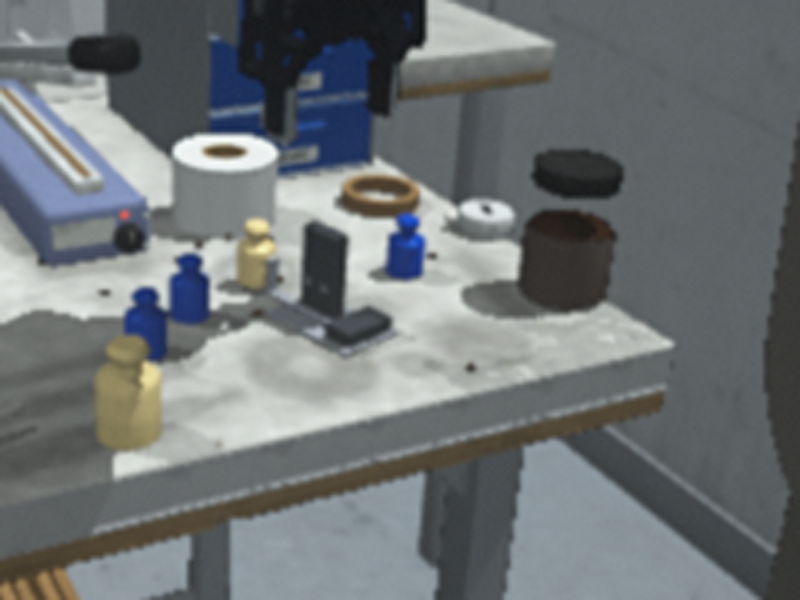

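The gripper stands centred over the bar: fingers at x≈280 and 380, bar at x≈325. I'll descend and close slowly.

>>> step_arm --rows "0 0 0.13 0 0 0 1;0 0 0.27 0 0 0 1;0 0 0.4 0 0 0 1;0 0 0.5 0 0 0 1;0 0 0.56 0 0 0 1"

```text
time_s: 2.65
position: [0.5038, -0.0297, 0.0397]
tool_rot: [-0.0, 0.991, 0.133, -0.001]
ft_force: [0.3, 0.3, 0.1]
finger_gap: 0.0857
finger_force: 0.0
```

>>> step_arm --rows "0 0 0 0 0 0 0.8;0 0 0 0 0 0 0.6;0 0 0 0 0 0 0.5;0 0 0 0 0 0 0.4;0 0 0 0 0 0 0.32" --grip_force 20

```text
time_s: 3.15
position: [0.5054, -0.0295, 0.042]
tool_rot: [0.0, 0.991, 0.133, 0.001]
ft_force: [0.3, 0.6, 0.1]
finger_gap: 0.0279
finger_force: 0.0
```

>>> step_arm --rows "0 0 0 0 0 0 0.3;0 0 0 0 0 0 0.27;0 0 0 0 0 0 0.25;0 0 0 0 0 0 0.23;0 0 0 0 0 0 0.22"

```text
time_s: 3.65
position: [0.5049, -0.0294, 0.0412]
tool_rot: [-0.0, 0.991, 0.133, -0.0]
ft_force: [0.1, 0.7, 0.4]
finger_gap: 0.0193
finger_force: 0.0
```

>>> step_arm --rows "0 0 0 0 0 0 0.21;0 0 0 0 0 0 0.2;0 0 0 0 0 0 0.19;0 0 0 0 0 0 0.18;0 0 0 0 0 0 0.17"

```text
time_s: 4.15
position: [0.5048, -0.0289, 0.0413]
tool_rot: [-0.0, 0.991, 0.134, -0.0]
ft_force: [-0.9, 2.9, 0.7]
finger_gap: 0.0145
finger_force: 1.6
```

>>> step_arm --rows "0 0 0 0 0 0 0.16;0 0 0 0 0 0 0.15;0 0 0 0 0 0 0.14;0 0 0 0 0 0 0.12;0 0 0 0 0 0 0.1"

```text
time_s: 4.65
position: [0.505, -0.0293, 0.0413]
tool_rot: [-0.0, 0.991, 0.134, 0.0]
ft_force: [-0.5, 2.7, 0.8]
finger_gap: 0.0138
finger_force: 19.8
```

>>> step_arm --rows "0 0 0 0 0 0 0;0 0 0 0 0 0 0;0 0 0 0 0 0 0;0 0 -0.005 0 0 0 0;0 0 -0.015 0 0 0 0" --grip_force 110

```text
time_s: 5.15
position: [0.504, -0.0304, 0.0436]
tool_rot: [0.0, 0.991, 0.133, -0.001]
ft_force: [-0.8, -0.1, -4.4]
finger_gap: 0.0127
finger_force: 107.1
```

>>> step_arm --rows "0 0 -0.02 0 0 0 0;0 0 -0.05 0 0 0 0;0 0 -0.08 0 0 0 0;0 0 -0.1 0 0 0 0;0 0 -0.11 0 0 0 0"

```text
time_s: 5.65
position: [0.5053, -0.0295, 0.067]
tool_rot: [0.0, 0.991, 0.133, 0.0]
ft_force: [0.6, 0.2, -3.9]
finger_gap: 0.0131
finger_force: 107.1
```

```bash
python3 - <<'E'
from h import *
s=bot.get_state();print(s["position"],s["tool_rot"],s["ft_force"],s["torque"],s["finger_gap"],s["finger_force"])
im=bot.snapshot("scene");cv2.imwrite("pics/s2raw.png",im);a=cv2.resize(im[120:225,230:370],(800,600),interpolation=cv2.INTER_CUBIC)
cv2.imwrite("pics/s2.png",a)
E
```

```text
[ 0.50529207 -0.02949863  0.06699274] [1.07497773e-04 9.91061287e-01 1.33406443e-01 4.84539928e-04] [ 0.62510365  0.24311521 -3.91327646] [-0.03308332  0.12581855  0.01270528] 0.013097986172020857 107.07772850990295
```

View pics/s2.png

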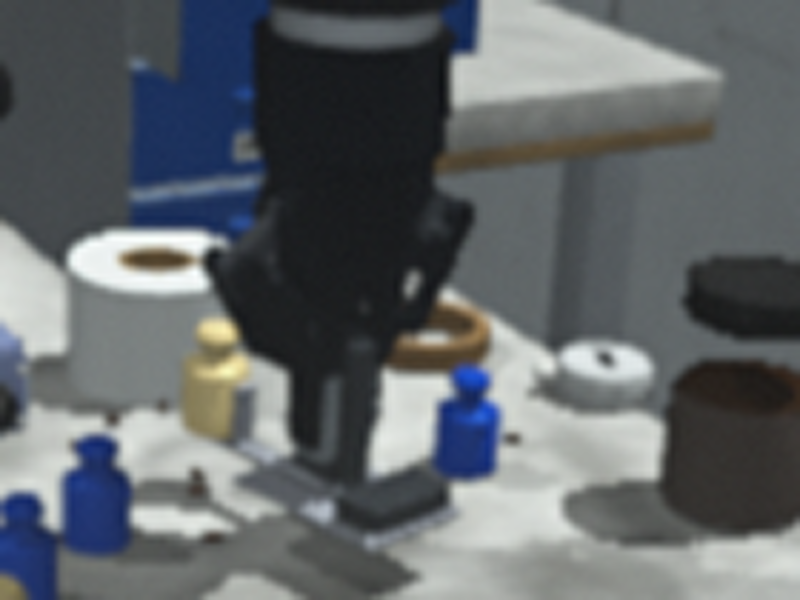

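The weight is still seated on the blade and level (weight at (213,385), heel directly behind it). I'll raise it and carry it over to the station.

>>> step_arm --rows "0 0 -0.03 0 0 0 0;0 0 -0.09 0 0 0 0;0 0 -0.17 0 0 0 0;0 0 -0.25 0 0 0 0;0 0 -0.3 0 0 0 0"

```text
time_s: 6.2
position: [0.5056, -0.0294, 0.1281]
tool_rot: [0.0, 0.991, 0.134, 0.001]
ft_force: [0.3, -0.9, -4.9]
finger_gap: 0.0125
finger_force: 107.5
```

>>> step_arm --rows "0.002 -0.02 0 0 0 0 0;0.006 -0.06 0 0 0 0 0;0.011 -0.12 0 0 0 0 0;0.017 -0.19 0 0 0 0 0;0.024 -0.26 0 0 0 0 0"

```text
time_s: 6.7
position: [0.495, 0.0238, 0.1257]
tool_rot: [-0.0, 0.991, 0.134, -0.001]
ft_force: [-0.2, 0.2, -5.5]
finger_gap: 0.0129
finger_force: 107.4
```

>>> step_arm --rows "0.006 -0.07 0 0 0 0 0;0.013 -0.14 0 0 0 0 0;0.019 -0.21 0 0 0 0 0;0.026 -0.28 0 0 0 0 0;0.032 -0.35 0 0 0 0 0"

```text
time_s: 7.2
position: [0.4826, 0.0932, 0.1258]
tool_rot: [-0.0, 0.991, 0.134, -0.0]
ft_force: [1.6, -0.2, -4.0]
finger_gap: 0.013
finger_force: 107.4
```

>>> step_arm --rows "0.006 -0.07 0 0 0 0 0;0.013 -0.14 0 0 0 0 0;0.019 -0.21 0 0 0 0 0;0.026 -0.28 0 0 0 0 0;0.032 -0.35 0 0 0 0 0"

```text
time_s: 7.7
position: [0.4704, 0.162, 0.126]
tool_rot: [-0.0, 0.991, 0.134, -0.0]
ft_force: [1.0, 0.6, -4.1]
finger_gap: 0.0129
finger_force: 107.4
```

>>> step_arm --rows "0.006 -0.07 0 0 0 0 0;0.013 -0.14 0 0 0 0 0;0.019 -0.21 0 0 0 0 0;0.026 -0.28 0 0 0 0 0;0.032 -0.35 0 0 0 0 0"

```text
time_s: 8.2
position: [0.4586, 0.2307, 0.1263]
tool_rot: [-0.0, 0.991, 0.133, 0.0]
ft_force: [0.1, -0.1, -4.3]
finger_gap: 0.0129
finger_force: 107.4
```

>>> step_arm --rows "0.006 -0.07 0 0 0 0 0;0.013 -0.14 0 0 0 0 0;0.018 -0.2 0 0 0 0 0;0.022 -0.24 0 0 0 0 0;0.024 -0.26 0 0 0 0 0"

```text
time_s: 8.7
position: [0.4494, 0.282, 0.1263]
tool_rot: [-0.0, 0.991, 0.134, 0.0]
ft_force: [0.7, 0.1, -4.2]
finger_gap: 0.0128
finger_force: 107.5
```

>>> step_arm --rows "0 0 0 0 0 0.003 0;0 0 0 0 0 0.01 0;0 0 0 0 0 0.02 0;0 0 0 0 0 0.032 0;0 0 0 0 0 0.044 0"

```text
time_s: 9.2
position: [0.4499, 0.2803, 0.1263]
tool_rot: [0.0, 0.998, 0.063, 0.0]
ft_force: [-0.4, -0.1, -5.3]
finger_gap: 0.0129
finger_force: 107.6
```

>>> step_arm --rows "0 0 0 0 0 0.012 0;0 0 0 0 0 0.024 0;0 0 0 0 0 0.034 0;0 0 0 0 0 0.04 0;0 0 0 0 0 0.043 0"

```text
time_s: 9.7
position: [0.4497, 0.2808, 0.1263]
tool_rot: [0.0, 1.0, -0.003, 0.0]
ft_force: [-0.3, -1.2, -4.5]
finger_gap: 0.0125
finger_force: 107.5
```

```bash
python3 - <<'E'
from h import *
s=bot.get_state();print(s["position"],s["tool_rot"],s["ft_force"],s["torque"],s["finger_gap"],s["finger_force"])
t=bot.snapshot("top");sc=bot.snapshot("scene")
cv2.imwrite("pics/t3raw.png",t);cv2.imwrite("pics/s3raw.png",sc)
a=cv2.resize(np.clip(t[140:210,140:190]*1.8,0,255).astype(np.uint8),(400,560),interpolation=cv2.INTER_CUBIC)
b=cv2.resize(sc[160:258,110:180],(400,560),interpolation=cv2.INTER_CUBIC)
cv2.imwrite("pics/v3.png",np.hstack([a,b]))
E
```

```text
[0.44972561 0.28077395 0.12629839] [ 8.37149198e-05  9.99994052e-01 -3.44797135e-03  2.02826187e-05] [-0.33773394 -1.16820178 -4.54590694] [-0.00292182  0.12775924  0.0146513 ] 0.012460900552912274 107.53927946090698
```

View pics/v3.png

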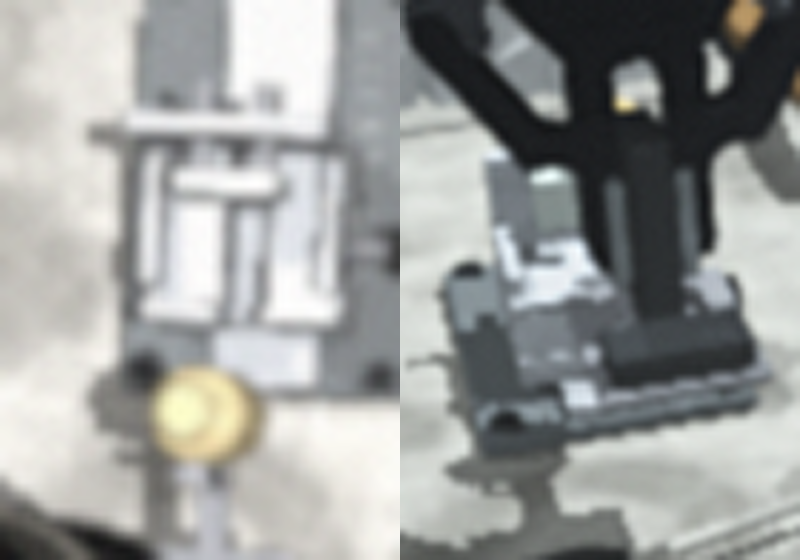

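```bash
python3 - <<'E'
from h import *
R=lambda u,v,z:(ray("top",u/8+140-.5,v/8+140-.5,z)[:2]*1000).round(1)
print("weight body",R(208,415,.119),"knob",R(185,412,.134),"blade",R(208,515,.089))
print("slot",R(245,290,.045),R(250,230,.045),"lip ends",R(140,310,.05),R(347,310,.05),"pad",R(226,195,.081),"cheek outer? rear plate",R(125,125,.086),R(330,125,.086))
print("expected weight px",(proj("top",[.4497+.072,.2808,.119])-140+.5)*8,"heel",(proj("top",[.4497+.057,.2808,.111])-140+.5)*8)
E
```

```text
weight body [519.9 275.3] knob [519.9 278.3] blade [490.1 281.8]
slot [565.  283.8] [584.9 282.9] lip ends [557.1 316.5] [558.8 249. ] pad [591.8 282.1] cheek outer? rear plate [612.7 313.4] [614.3 248.9]
expected weight px [189.86769096 408.72516707] heel [194.8063961 459.2047615]
```

```bash
python3 - <<'E'
from h import *
t=cv2.imread("pics/t3raw.png");h=cv2.cvtColor(t,cv2.COLOR_BGR2HSV)
m=(h[...,0]>12)&(h[...,0]<35)&(h[...,1]>60)&(h[...,2]>55);m[:180]=0;m[205:]=0;m[:,:150]=0;m[:,180:]=0
p=np.argwhere(m);print(p.min(0),p.max(0),len(p))
x0,x1=p[:,1].min()-.5,p[:,1].max()+.5;v=191.4
for a,b in((x0,x1),(152/8+139.5,262/8+139.5)):
  for z in(.112,.119):print((ray("top",a,v,z)[1]-.0145)*1000,(ray("top",b,v,.089)[1]+.0145)*1000)
E
```

```text
[186 160] [196 171] 73
277.1423389045417 282.49684900437614
275.22748112867936 282.49684900437614
279.5727532758603 280.62461668227377
277.6387903147025 280.62461668227377
```

Camera biases largely cancel: blade and slot agree in y to about 1 mm. I'll lower to lip-clearing height and advance.

>>> step_arm --rows "0 0 0.02 0 0 0 0;0 0 0.06 0 0 0 0;0 0 0.1 0 0 0 0;0 0 0.14 0 0 0 0;0 0 0.16 0 0 0 0"

```text
time_s: 10.3
position: [0.4491, 0.2806, 0.093]
tool_rot: [0.0, 1.0, -0.003, -0.001]
ft_force: [-0.4, -0.1, -5.1]
finger_gap: 0.0126
finger_force: 107.5
```

>>> step_arm --rows "0.01 0 0 0 0 0 0;0.03 0 0 0 0 0 0;0.055 0 0 0 0 0 0;0.08 0 0 0 0 0 0;0.105 0 0 0 0 0 0"

```text
time_s: 10.8
position: [0.4715, 0.2809, 0.0946]
tool_rot: [-0.0, 1.0, -0.003, 0.0]
ft_force: [-0.0, 0.2, -4.9]
finger_gap: 0.0127
finger_force: 107.5
```

>>> step_arm --rows "0.025 0 0 0 0 0 0;0.05 0 0 0 0 0 0;0.075 0 0 0 0 0 0;0.09 0 0 0 0 0 0;0.1 0 0 0 0 0 0"

```text
time_s: 11.3
position: [0.491, 0.2807, 0.0942]
tool_rot: [0.0, 1.0, -0.003, -0.0]
ft_force: [-0.0, -0.4, -5.2]
finger_gap: 0.0127
finger_force: 107.5
```

>>> step_arm --rows "0 0 0 0 0 0 0;0 0 0 0 0 0 0;0 0 0 0 0 0 0;0 0 0 0 0 0 0;0 0 0 0 0 0 0"

```text
time_s: 11.8
position: [0.4905, 0.2808, 0.0943]
tool_rot: [0.0, 1.0, -0.003, -0.0]
ft_force: [-0.2, -0.4, -5.1]
finger_gap: 0.0129
finger_force: 107.5
```

```bash
python3 - <<'E'
from h import *
s=bot.get_state();print(s["position"],s["tool_rot"],s["ft_force"],s["torque"])
t=bot.snapshot("top");sc=bot.snapshot("scene")
cv2.imwrite("pics/t4raw.png",t)
a=cv2.resize(np.clip(t[140:196,145:185]*1.8,0,255).astype(np.uint8),(400,560),interpolation=cv2.INTER_CUBIC)
b=cv2.resize(sc[160:258,110:180],(400,560),interpolation=cv2.INTER_CUBIC)
cv2.imwrite("pics/v4.png",np.hstack([a,b]))
E
```

```text
[0.49053186 0.28079849 0.0943178 ] [ 5.85522592e-06  9.99996329e-01 -2.70977216e-03 -7.06442141e-06] [-0.17336644 -0.3609223  -5.12886741] [-0.01339926  0.05613848  0.02627615]
```

View pics/v4.png

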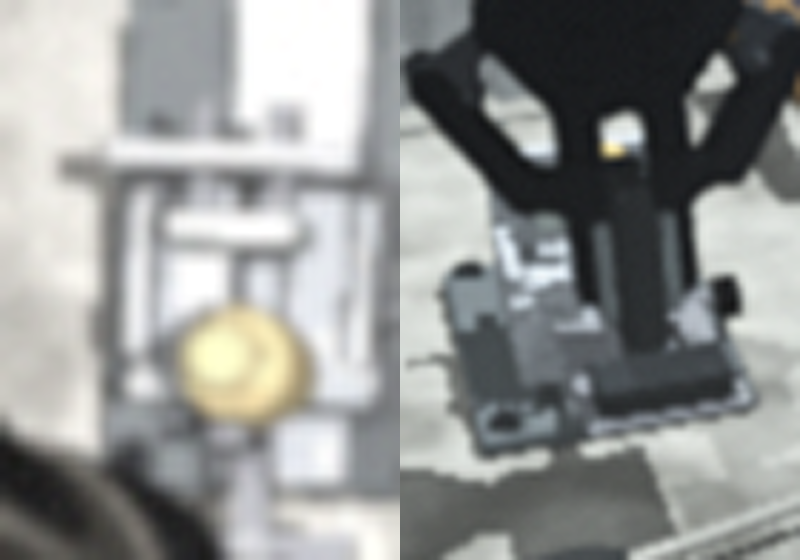

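Weight is laterally centred on the pad to within 1 mm, with roughly 15 mm still to go. I'll advance in fine steps, feeling for contact.

>>> step_arm --rows "0.01 0 0 0 0 0 0;0.02 0 0 0 0 0 0;0.03 0 0 0 0 0 0;0.04 0 0 0 0 0 0;0.05 0 0 0 0 0 0"

```text
time_s: 12.4
position: [0.5009, 0.2807, 0.0943]
tool_rot: [-0.0, 1.0, -0.003, 0.0]
ft_force: [-0.1, -1.2, -5.1]
finger_gap: 0.0127
finger_force: 107.5
```

>>> step_arm --rows "0.0025 0 0 0 0 0 0;0.005 0 0 0 0 0 0;0.0075 0 0 0 0 0 0;0.01 0 0 0 0 0 0;0.01 0 0 0 0 0 0"

```text
time_s: 12.9
position: [0.5027, 0.2807, 0.0943]
tool_rot: [0.0, 1.0, -0.003, 0.0]
ft_force: [0.4, 0.3, -5.2]
finger_gap: 0.013
finger_force: 107.5
```

>>> step_arm --rows "0.0025 0 0 0 0 0 0;0.005 0 0 0 0 0 0;0.0075 0 0 0 0 0 0;0.0075 0 0 0 0 0 0;0.0075 0 0 0 0 0 0"

```text
time_s: 13.4
position: [0.5042, 0.2806, 0.0943]
tool_rot: [0.0, 1.0, -0.003, -0.0]
ft_force: [0.3, 0.8, -4.3]
finger_gap: 0.013
finger_force: 107.5
```

>>> step_arm --rows "0.0025 0 0 0 0 0 0;0.005 0 0 0 0 0 0;0.005 0 0 0 0 0 0;0.005 0 0 0 0 0 0;0.005 0 0 0 0 0 0"

```text
time_s: 13.9
position: [0.5051, 0.2807, 0.0943]
tool_rot: [0.0, 1.0, -0.003, 0.0]
ft_force: [0.5, 0.9, -4.8]
finger_gap: 0.0126
finger_force: 107.5
```

```bash
cat > r.py <<'E'
from h import *
s=bot.get_state();print(s["position"].round(5),np.round(s["ft_force"],2),np.round(s["torque"],3))
E
python3 r.py
```

```text
[0.50513 0.28067 0.09431] [ 0.52  0.89 -4.76] [-0.012  0.056 -0.016]
```

>>> step_arm --rows "0.0025 0 0 0 0 0 0;0.005 0 0 0 0 0 0;0.005 0 0 0 0 0 0;0.005 0 0 0 0 0 0;0.005 0 0 0 0 0 0"

```text
time_s: 14.4
position: [0.5061, 0.2807, 0.0943]
tool_rot: [0.0, 1.0, -0.003, -0.0]
ft_force: [-0.0, -0.2, -4.7]
finger_gap: 0.0124
finger_force: 107.5
```

```bash
python3 r.py
```

```text
[0.50613 0.28067 0.09432] [-0.03 -0.16 -4.65] [0.005 0.163 0.044]
```

>>> step_arm --rows "0.0025 0 0 0 0 0 0;0.005 0 0 0 0 0 0;0.005 0 0 0 0 0 0;0.005 0 0 0 0 0 0;0.005 0 0 0 0 0 0"

```text
time_s: 14.9
position: [0.5071, 0.2807, 0.0943]
tool_rot: [0.0, 1.0, -0.003, -0.0]
ft_force: [-0.0, 0.8, -4.7]
finger_gap: 0.0127
finger_force: 107.5
```

>>> step_arm --rows "0.0025 0 0 0 0 0 0;0.005 0 0 0 0 0 0;0.005 0 0 0 0 0 0;0.005 0 0 0 0 0 0;0.005 0 0 0 0 0 0"

```text
time_s: 15.4
position: [0.508, 0.2807, 0.0943]
tool_rot: [0.0, 1.0, -0.003, -0.0]
ft_force: [-0.5, 1.3, -4.7]
finger_gap: 0.0129
finger_force: 107.5
```

>>> step_arm --rows "0.0025 0 0 0 0 0 0;0.005 0 0 0 0 0 0;0.005 0 0 0 0 0 0;0.005 0 0 0 0 0 0;0.005 0 0 0 0 0 0"

```text
time_s: 15.9
position: [0.5092, 0.2806, 0.0942]
tool_rot: [0.0, 1.0, -0.003, -0.0]
ft_force: [-1.1, 0.2, -4.3]
finger_gap: 0.0132
finger_force: 107.5
```

>>> step_arm --rows "0.0025 0 0 0 0 0 0;0.005 0 0 0 0 0 0;0.005 0 0 0 0 0 0;0.005 0 0 0 0 0 0;0.005 0 0 0 0 0 0"

```text
time_s: 16.4
position: [0.51, 0.2806, 0.0942]
tool_rot: [0.0, 1.0, -0.003, -0.0]
ft_force: [-2.7, 0.5, -4.0]
finger_gap: 0.0127
finger_force: 107.5
```

>>> step_arm --rows "0.0025 0 0 0 0 0 0;0.0025 0 0 0 0 0 0;0.0025 0 0 0 0 0 0;0.0025 0 0 0 0 0 0;0.0025 0 0 0 0 0 0"

```text
time_s: 16.9
position: [0.5104, 0.2806, 0.0942]
tool_rot: [0.0, 1.0, -0.003, -0.0]
ft_force: [-4.1, 0.4, -4.4]
finger_gap: 0.0126
finger_force: 107.5
```

```bash
python3 - <<'E'
from h import *
for i in range(4):
  t=bot.snapshot("top");s=bot.get_state();print(s["position"].round(5),np.round(s["ft_force"],2),np.round(s["torque"],3))
cv2.imwrite("pics/t5.png",t)
E
```

```text
[0.51048 0.28064 0.09425] [-2.9   0.01 -4.55] [0.03  0.799 0.031]
[0.51052 0.28067 0.09426] [-2.71  0.37 -4.54] [ 0.006  0.864 -0.012]
[0.51052 0.28066 0.09425] [-2.39  0.13 -3.98] [ 0.013  0.819 -0.013]
[0.51054 0.28065 0.09425] [-2.78  0.36 -3.62] [ 0.067  0.848 -0.042]
```

Contact is clear (about 2.8 N, i.e. about 1 mm on the spring). I'll lower into the slot gently.

>>> step_arm --rows "0 0 0.008 0 0 0 0;0 0 0.016 0 0 0 0;0 0 0.024 0 0 0 0;0 0 0.032 0 0 0 0;0 0 0.04 0 0 0 0"

```text
time_s: 17.6
position: [0.5107, 0.2815, 0.0863]
tool_rot: [-0.001, 1.0, -0.002, 0.0]
ft_force: [-5.3, 2.5, -3.5]
finger_gap: 0.0126
finger_force: 107.7
```

```bash
python3 r.py
```

```text
[0.5107  0.28148 0.08633] [-5.29  2.5  -3.52] [0.558 0.843 0.094]
```

>>> step_arm --rows "0 0 0.004 0 0 0 0;0 0 0.008 0 0 0 0;0 0 0.012 0 0 0 0;0 0 0.016 0 0 0 0;0 0 0.016 0 0 0 0"

```text
time_s: 18.1
position: [0.5108, 0.2814, 0.0832]
tool_rot: [-0.001, 1.0, -0.002, 0.0]
ft_force: [-3.6, 3.7, -2.8]
finger_gap: 0.013
finger_force: 107.7
```

```bash
python3 r.py
```

```text
[0.51076 0.28139 0.08321] [-3.57  3.74 -2.82] [0.802 0.815 0.171]
```

The blade is being pushed to +y at the slot's edge, so I'll shift about 1.4 mm that way.

>>> step_arm --rows "0 -0.002 -0.005 0 0 0 0;0 -0.004 -0.005 0 0 0 0;0 -0.006 -0.005 0 0 0 0;0 -0.007 -0.005 0 0 0 0;0 -0.007 -0.005 0 0 0 0"

```text
time_s: 18.6
position: [0.5106, 0.2816, 0.0839]
tool_rot: [0.0, 1.0, -0.003, -0.0]
ft_force: [-3.7, 1.5, -6.0]
finger_gap: 0.0129
finger_force: 107.3
```

```bash
python3 - <<'E'
from h import *
for i in range(2):
  t=bot.snapshot("top");s=bot.get_state();print(s["position"].round(5),s["tool_rot"].round(4),np.round(s["ft_force"],2),np.round(s["torque"],3))
cv2.imwrite("pics/t6.png",t);sc=bot.snapshot("scene")
a=cv2.resize(np.clip(t[140:196,145:185]*1.8,0,255).astype(np.uint8),(400,560),interpolation=cv2.INTER_CUBIC)
b=cv2.resize(sc[160:258,110:180],(400,560),interpolation=cv2.INTER_CUBIC)
cv2.imwrite("pics/v6.png",np.hstack([a,b]))
E
```

```text
[0.51058 0.28155 0.08391] [ 4.e-04  1.e+00 -3.e-03 -2.e-04] [-2.77  0.97 -6.44] [0.43  0.816 0.001]
[0.51058 0.28162 0.08393] [ 3.0e-04  1.0e+00 -2.9e-03 -2.0e-04] [-3.78  0.68 -6.33] [0.341 0.82  0.038]
```

View pics/v6.png

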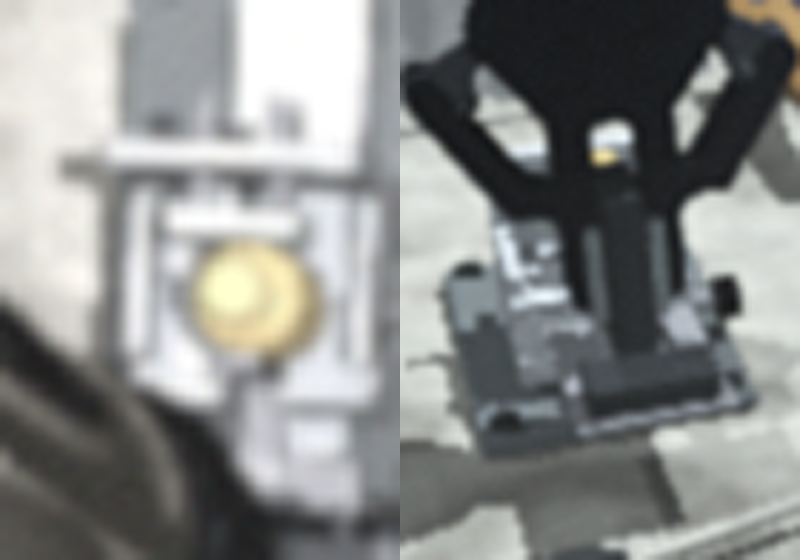

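Weight sits in the pocket area touching the pad, upright. The lateral force has mostly gone, so I'll shift a little more and lower again.

>>> step_arm --rows "0 -0.002 0 0 0 0 0;0 -0.003 0 0 0 0 0;0 -0.004 0 0 0 0 0;0 -0.004 0 0 0 0 0;0 -0.004 0 0 0 0 0"

```text
time_s: 19.25
position: [0.5106, 0.2826, 0.084]
tool_rot: [0.0, 1.0, -0.003, -0.0]
ft_force: [-2.8, -0.0, -5.0]
finger_gap: 0.013
finger_force: 107.4
```

```bash
python3 r.py
```

```text
[0.51058 0.28258 0.084  ] [-2.79 -0.01 -4.98] [-0.029  0.909 -0.045]
```

>>> step_arm --rows "0 0 0.004 0 0 0 0;0 0 0.008 0 0 0 0;0 0 0.012 0 0 0 0;0 0 0.016 0 0 0 0;0 0 0.016 0 0 0 0"

```text
time_s: 19.75
position: [0.5109, 0.2835, 0.0813]
tool_rot: [-0.0, 1.0, -0.002, 0.0]
ft_force: [-4.8, 0.4, -0.7]
finger_gap: 0.0128
finger_force: 108.1
```

```bash
python3 r.py
```

```text
[0.51086 0.28352 0.08128] [-4.78  0.42 -0.7 ] [0.198 0.885 0.072]
```

>>> step_arm --rows "0 -0.002 -0.008 0 0 0 0;0 -0.004 -0.008 0 0 0 0;0 -0.006 -0.008 0 0 0 0;0 -0.008 -0.008 0 0 0 0;0 -0.008 -0.008 0 0 0 0"

```text
time_s: 20.25
position: [0.5107, 0.2844, 0.0824]
tool_rot: [0.0, 1.0, -0.003, -0.0]
ft_force: [-3.5, -0.9, -4.2]
finger_gap: 0.0129
finger_force: 107.8
```

```bash
python3 r.py
```

```text
[0.51071 0.28438 0.08239] [-3.52 -0.93 -4.16] [0.035 0.838 0.008]
```

>>> step_arm --rows "0 0 0.004 0 0 0 0;0 0 0.008 0 0 0 0;0 0 0.012 0 0 0 0;0 0 0.012 0 0 0 0;0 0 0.012 0 0 0 0"

```text
time_s: 20.75
position: [0.5106, 0.2847, 0.0803]
tool_rot: [-0.0, 1.0, -0.003, 0.0]
ft_force: [-4.6, 0.1, -0.6]
finger_gap: 0.0131
finger_force: 108.2
```

```bash
python3 r.py
```

```text
[0.51065 0.28473 0.08034] [-4.62  0.06 -0.62] [-0.018  0.921  0.017]
```

No side load now. The remaining lift comes from heel friction against the sprung weight, so I'll ease back to unload the pad and then sink further.

>>> step_arm --rows "-0.002 0 0 0 0 0 0;-0.004 0 0 0 0 0 0;-0.006 0 0 0 0 0 0;-0.006 0 0 0 0 0 0;-0.006 0 0 0 0 0 0"

```text
time_s: 21.25
position: [0.5101, 0.2844, 0.0802]
tool_rot: [-0.0, 1.0, -0.003, 0.0]
ft_force: [-1.4, 0.5, -2.2]
finger_gap: 0.0127
finger_force: 108.2
```

```bash
python3 r.py
```

```text
[0.51007 0.28436 0.08018] [-1.44  0.53 -2.22] [0.074 0.035 0.004]
```

>>> step_arm --rows "0 0 0.004 0 0 0 0;0 0 0.008 0 0 0 0;0 0 0.012 0 0 0 0;0 0 0.016 0 0 0 0;0 0 0.016 0 0 0 0"

```text
time_s: 21.75
position: [0.5095, 0.2843, 0.0767]
tool_rot: [0.0, 1.0, -0.003, -0.0]
ft_force: [-0.2, -0.1, -2.3]
finger_gap: 0.013
finger_force: 108.1
```

```bash
python3 r.py
```

```text
[0.50952 0.28432 0.07673] [-0.24 -0.11 -2.34] [ 0.027 -0.031  0.065]
```

The weight is off the lifter, with only lifter weight left on the wrist. Drawing it out now.

>>> step_arm --rows "-0.005 0 0 0 0 0 0;-0.015 0 0 0 0 0 0;-0.03 0 0 0 0 0 0;-0.045 0 0 0 0 0 0;-0.06 0 0 0 0 0 0"

```text
time_s: 22.25
position: [0.4971, 0.2846, 0.0769]
tool_rot: [0.0, 1.0, -0.003, -0.0]
ft_force: [0.9, 0.5, -2.9]
finger_gap: 0.0134
finger_force: 108.1
```

```bash
python3 - <<'E'
from h import *
t=bot.snapshot("top");s=bot.get_state();print(s["position"].round(5),np.round(s["ft_force"],2),np.round(s["torque"],3))
sc=bot.snapshot("scene")
a=cv2.resize(np.clip(t[140:196,145:185]*1.8,0,255).astype(np.uint8),(400,560),interpolation=cv2.INTER_CUBIC)
b=cv2.resize(sc[160:258,110:180],(400,560),interpolation=cv2.INTER_CUBIC)
cv2.imwrite("pics/v7.png",np.hstack([a,b]))
E
```

```text
[0.4965  0.28459 0.07686] [ 0.01  0.66 -3.46] [ 0.01   0.096 -0.017]
```

View pics/v7.png

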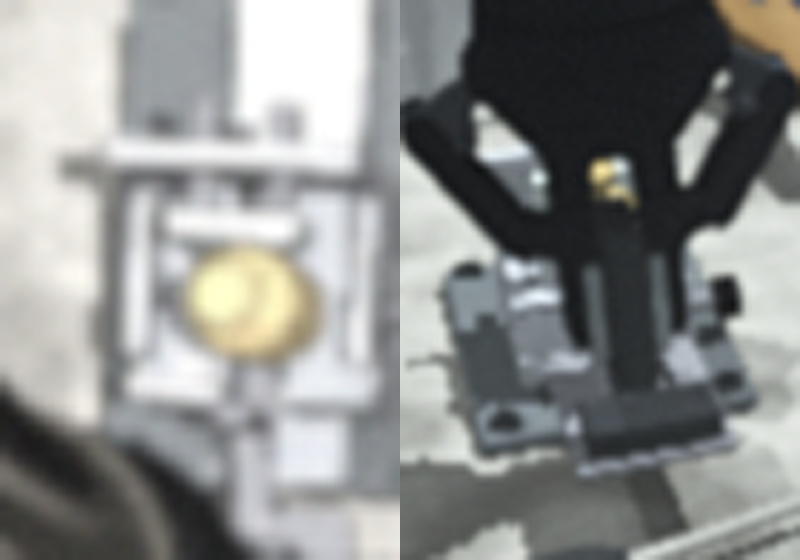

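The weight stands upright in the pocket behind the lip at (250,300), and the blade is nearly out. I'll withdraw, raise the lifter and take it back to its old place.

>>> step_arm --rows "-0.05 0 0 0 0 0 0;-0.12 0 0 0 0 0 0;-0.2 0 0 0 0 0 0;-0.29 0 0 0 0 0 0;-0.375 0 0 0 0 0 0"

```text
time_s: 22.85
position: [0.4204, 0.2848, 0.0769]
tool_rot: [0.0, 1.0, -0.002, -0.0]
ft_force: [-0.3, -0.7, -2.7]
finger_gap: 0.0129
finger_force: 108.1
```

>>> step_arm --rows "0 0 -0.05 0 0 0 0;0 0 -0.12 0 0 0 0;0 0 -0.19 0 0 0 0;0 0 -0.24 0 0 0 0;0 0 -0.26 0 0 0 0"

```text
time_s: 23.35
position: [0.4238, 0.2854, 0.1308]
tool_rot: [-0.001, 1.0, -0.003, 0.001]
ft_force: [-0.3, 0.5, -2.6]
finger_gap: 0.0127
finger_force: 107.9
```

>>> step_arm --rows "0 0.04 0 0 0 0 0;0.02 0.12 0 0 0 0 0;0.05 0.22 0 0 0 0 0;0.08 0.33 0 0 0 0 0;0.11 0.44 0 0 0 0 0"

```text
time_s: 23.85
position: [0.4437, 0.195, 0.1283]
tool_rot: [0.0, 1.0, -0.003, -0.001]
ft_force: [0.9, -0.3, -3.2]
finger_gap: 0.0126
finger_force: 107.9
```

>>> step_arm --rows "0.03 0.12 0 0 0 0 0;0.06 0.24 0 0 0 0 0;0.09 0.36 0 0 0 0 0;0.12 0.48 0 0 0 0 0;0.15 0.6 0 0 0 0 0"

```text
time_s: 24.35
position: [0.4729, 0.0748, 0.1283]
tool_rot: [0.0, 1.0, -0.003, -0.001]
ft_force: [0.1, -0.0, -2.2]
finger_gap: 0.0123
finger_force: 107.9
```

>>> step_arm --rows "0.03 0.12 0 0 0 0 0;0.06 0.24 0 0 0 0 0;0.09 0.36 0 0 0 0 0;0.11 0.45 0 0 0 0 0;0.115 0.53 0 0 0 0 0"

```text
time_s: 24.85
position: [0.4954, -0.0315, 0.1283]
tool_rot: [0.0, 1.0, -0.004, -0.001]
ft_force: [-0.7, 0.5, -2.3]
finger_gap: 0.0127
finger_force: 107.9
```

>>> step_arm --rows "0 0 0.05 0 0 0 0;0 0 0.12 0 0 0 0;0 0 0.2 0 0 0 0;0 0 0.28 0 0 0 0;0 0 0.33 0 0 0 0"

```text
time_s: 25.35
position: [0.4944, -0.0289, 0.0611]
tool_rot: [-0.0, 1.0, -0.002, -0.001]
ft_force: [0.2, 0.0, -2.6]
finger_gap: 0.0127
finger_force: 108.0
```

>>> step_arm --rows "0 0 0.02 0 0 0 0;0 0 0.03 0 0 0 0;0 0 0.03 0 0 0 0;0 0 0.03 0 0 0 0;0 0 0.03 0 0 0 0"

```text
time_s: 25.85
position: [0.4961, -0.0295, 0.0574]
tool_rot: [0.0, 1.0, -0.003, 0.001]
ft_force: [0.6, 0.2, -3.1]
finger_gap: 0.0127
finger_force: 108.0
```

```bash
python3 r.py
```

```text
[ 0.49612 -0.0295   0.05744] [ 0.64  0.22 -3.06] [-0.043 -0.03  -0.014]
```

>>> step_arm --rows "0 0 0.025 0 0 0 0;0 0 0.05 0 0 0 0;0 0 0.065 0 0 0 0;0 0 0.072 0 0 0 0;0 0 0.075 0 0 0 0"

```text
time_s: 26.35
position: [0.4956, -0.0295, 0.0416]
tool_rot: [0.0, 1.0, -0.003, -0.0]
ft_force: [1.1, 0.9, -3.0]
finger_gap: 0.013
finger_force: 108.0
```

>>> step_arm --rows "0 0 0.002 0 0 0 0;0 0 0.004 0 0 0 0;0 0 0.005 0 0 0 0;0 0 0.005 0 0 0 0;0 0 0.005 0 0 0 0"

```text
time_s: 26.85
position: [0.4957, -0.0294, 0.0415]
tool_rot: [0.0, 1.0, -0.003, 0.0]
ft_force: [-2.5, 0.1, 5.6]
finger_gap: 0.0128
finger_force: 109.0
```

```bash
python3 r.py
```

```text
[ 0.4957  -0.02944  0.04148] [-2.46  0.09  5.55] [ 0.105  0.548 -0.011]
```

Table contact. Raise the command slightly to unload, open, and retreat straight up.

>>> step_arm --rows "0 0 -0.003 0 0 0 0.1;0 0 -0.003 0 0 0 0.17;0 0 -0.003 0 0 0 0.25;0 0 -0.003 0 0 0 0.4;0 0 -0.003 0 0 0 0.6" --grip_force 20

```text
time_s: 27.35
position: [0.4959, -0.0295, 0.0415]
tool_rot: [-0.0, 1.0, -0.003, 0.0]
ft_force: [0.8, 0.3, 0.4]
finger_gap: 0.0475
finger_force: 0.0
```

>>> step_arm --rows "0 0 0 0 0 0 0.8;0 0 0 0 0 0 0.9;0 0 0 0 0 0 0.9;0 0 0 0 0 0 0.9;0 0 0 0 0 0 0.9"

```text
time_s: 27.85
position: [0.4957, -0.0295, 0.0415]
tool_rot: [0.0, 1.0, -0.003, 0.0]
ft_force: [-0.4, 0.4, -0.7]
finger_gap: 0.0767
finger_force: 0.0
```

>>> step_arm --rows "0 0 -0.05 0 0 0 0.9;0 0 -0.15 0 0 0 0.9;0 0 -0.3 0 0 0 0.9;0 0 -0.45 0 0 0 0.9;0 0 -0.6 0 0 0 0.9"

```text
time_s: 28.35
position: [0.4955, -0.0294, 0.1634]
tool_rot: [-0.0, 1.0, -0.003, 0.0]
ft_force: [1.0, -1.2, -0.6]
finger_gap: 0.0771
finger_force: 0.0
```

>>> step_arm --rows "0 0.1 -0.1 0 0 0 0.9;0 0.3 -0.2 0 0 0 0.9;0 0.5 -0.2 0 0 0 0.9;0 0.7 -0.2 0 0 0 0.9;0 0.8 -0.2 0 0 0 0.9"

```text
time_s: 28.85
position: [0.4941, -0.1936, 0.2026]
tool_rot: [0.001, 1.0, -0.005, 0.0]
ft_force: [-0.2, -0.1, -0.8]
finger_gap: 0.0772
finger_force: 0.0
```

```bash
python3 - <<'E'
from h import *
t=bot.snapshot("top");s=bot.get_state();print(s["position"].round(5),np.round(s["ft_force"],2))
sc=bot.snapshot("scene")
a=cv2.resize(np.clip(t[120:230,145:320]*1.6,0,255).astype(np.uint8),(477,300),interpolation=cv2.INTER_CUBIC)
b=cv2.resize(sc[165:240,100:340],(800,250),interpolation=cv2.INTER_CUBIC)
c=cv2.resize(sc[170:250,105:190],(323,300),interpolation=cv2.INTER_CUBIC)
cv2.imwrite("pics/v8.png",np.vstack([np.hstack([a,c]),b]))
E
```

```text
[ 0.49386 -0.196    0.20238] [-0.18 -1.34 -1.04]
```

View pics/v8.png

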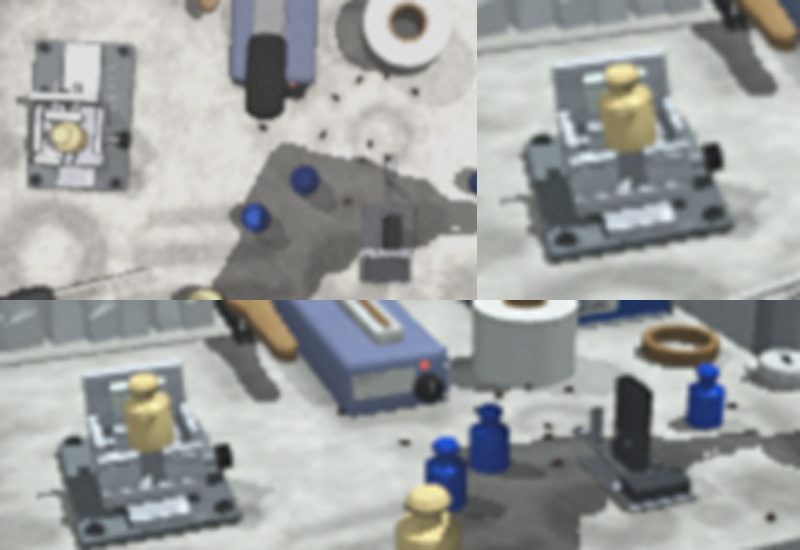

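The weight stands upright in the cradle, and the lifter stands free on the table.

>>> step_arm --rows "0 0 0 0 0 0 0.9;0 0 0 0 0 0 0.9;0 0 0 0 0 0 0.9;0 0 0 0 0 0 0.9;0 0 0 0 0 0 0.9"

```text
time_s: 29.45
position: [0.4949, -0.1888, 0.2015]
tool_rot: [-0.0, 1.0, -0.002, -0.0]
ft_force: [-0.1, -0.7, 0.0]
finger_gap: 0.077
finger_force: 0.0
```

```bash
python3 -c "
from bench import bot
print(bot.hand_in())"
```

```text
the job is handed in; nothing more can be done
None
```

I handed the job in at about 29.5 s: the last pictures show the check weight upright in the cradle pocket and the lifter standing released on the table. The hand-in returned no verdict.

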